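# Nest the parts pans on the scanning bench

## Robot

A 6-joint arm with a two-finger parallel gripper is mounted at the origin on the work surface. World frame = base frame: x ahead of the robot, y to its left, z up, the work surface at z = 0. Lengths are in m, angles in rad, forces in N, time in s.
With the tool pointing down it reaches from about 0.225 to 0.875 m from the base axis. Payload 3.4 kg.
Tool frame: the origin (TCP) lies midway between the tips of the shut fingers; the grasp point (between the pads) lies 19 mm behind it (pinch_z is the distance from the TCP to the grasp point, in m); z points along the fingers, y is the line along which they close (so a half turn about z gives the same grasp; the last joint's range is limited). The gripper opens to 85 mm and grips with 20 to 120 N. Pads are 22 mm wide; open, the fingers measure 114 mm over their backs; the gripper's body (76 mm by 85 mm) begins 54 mm behind the grasp point. The pads swing forward as they close: fully open they stand 13 mm farther back than shut.
Start: joints at [-1.271, 0.276, 1.505, -0, 1.361, -0.121], TCP at [0.235, -0.525, 0.231] pointing down, gripper open.
Joint ranges: [-2.89, 2.89], [-0.75, 2.08], [0.22, 2.7], [-1.18, 4.32], [0.11, 2.71], [-2.7, 2.7]. Speed limits (rad/s): [2.57, 2.57, 3.14, 3.14, 3.14, 3.14].

## Interface

Orientations are given as a unit quaternion [w, x, y, z].
In Python, from rig import get_state, get_image, sign_off, pinch_z gives the robot as it stands.
- The arm moves only by the tool send_rows, never from a script. Its argument "steps" is one flat list of numbers, 5 for each row, row after row: the gripper's target within -1 to 1 (fully open at 1, half-way at 0, shut at -1), then the shift along the tool's x, y, z in cm, then the turn about the tool's z in degrees. In form: [gripper, x, y, z, roll, gripper, x, y, z, roll, ...]. A call has 1 to 12 rows; each row shifts and turns the commanded pose from where the row before left it, along the tool's axes as they then stand; what a row does not reach is not made up. A row lasts 1/10 s, in which the tool goes at most 50 mm and 8.59 degrees, less where a joint would pass 70% of its speed; a pose out of reach is approached as far as the arm can. A call is refused whole if a number of a shift passes 5 or a number of a turn 8.59, either way. A call with a gripper value outside its range is refused whole. The fingers move at their own pace and stop on an object; "newtons" is the grip in N (left out, the last holds). Time passes only in rows, so rows that do not move let the fingers close. It gives the time, the measured TCP pose, the force, the opening and the grip force at its end, in the units of the state.
- get_state(): the state, without advancing time (a new reading comes with each control period).
- get_image(name): name is "scene" or "top"; returns a dict with "color" (384x512x3 uint8, red, green, blue), "mtx" (3x3 intrinsics, pixels), "T" (4x4, takes a point from camera to world coordinates). Camera axes: x right, y down, z forward; pixel columns grow to the right and rows downward; lengths in m; the calibration is good to about 2 mm. A picture is of the moment at which its call begins. There is no depth.
- sign_off(): hands the job in; it is judged then, once.
The state is a dict: "clock": time; "qpos": joint angles; "qd": joint speeds; "effort": joint torques, N m; "position": TCP position; "ee_rot": TCP orientation; "contact_force": force on the tool from outside, world axes, zero at the start; "moment": the same for the moment, N m; "width": finger opening in m; "gripper_force": force on a finger pad.
Only numpy, scipy, OpenCV 4.12 (cv2) and the standard library are available. Lean on these libraries where they do the work, as an engineer would, in place of code of your own. Each camera call takes 0.05 s, during which the arm holds its last target. There are 200 camera calls.

## Task

Clear the scanning plate by nesting the three handled pans: the middle one inside the largest, the smallest inside the middle one, each fully down and level, with the handles fanned out at least 60 degrees apart from one another so that none lies over another. Leave the largest pan standing about where it is, set the pans in without dropping them, let go, and do not disturb the other things on the plate.

Things in the scene. Friction and masses are not known exactly. Their poses are not given: they have to be found in the camera images.
- pan_large: Largest of three round open aluminium pans with one straight black handle each. Outside radius 60 mm at the rim, 56 at the foot; 48 mm high; walls 3, floor 4 mm thick. Handle: level bar along +x, 60 to 134 mm from the axis, 24 mm wide, 44 to 72 mm above the foot. Origin: centre of the foot's underside, z up. About 0.24 kg.
- pan_middle: Middle-sized of three round open aluminium pans with one straight black handle each. Outside radius 50 mm at the rim, 46 at the foot; 58 mm high; walls 3, floor 4 mm thick. Handle: level bar along +x, 50 to 124 mm from the axis, 20 mm wide, 52 to 76 mm above the foot. Origin: centre of the foot's underside, z up. About 0.20 kg. Seated in the largest, its foot is 4 mm above that pan's.
- pan_small: Smallest of three round open aluminium pans with one straight black handle each. Outside radius 40 mm at the rim, 36 at the foot; 68 mm high; walls 3, floor 4 mm thick. Handle: level bar along +x, 40 to 114 mm from the axis, 18 mm wide, 62 to 84 mm above the foot. Origin: centre of the foot's underside, z up. About 0.16 kg. Seated in the middle pan, its foot is 4 mm above that pan's.
- plate: Fixed dark steel plate with white dots, 460 x 1060 x 6 mm, origin under its centre. The pans stand on it, places varying, handles roughly towards the robot. Each pan enters the next larger with about 7 mm to spare all round, its handle passing 8 mm over that pan's rim; laid over a larger pan's handle it rests on it and the pan does not seat.
- pan_large_grip (a point): Point inside the largest pan's handle, mid-width and mid-height, 98 mm from the pan's axis and 58 mm above its foot.
- pan_middle_grip (a point): Point inside the middle pan's handle, mid-width and mid-height, 92 mm from the pan's axis and 64 mm above its foot; a good place to grip it across from above, clear of the largest pan's rim when nested.
- pan_small_grip (a point): Point inside the smallest pan's handle, mid-width and mid-height, 86 mm from the pan's axis and 73 mm above its foot; a good place to grip it across from above, clear of the other pans' rims when nested.
- gear: Bystander: steel spur gear lying flat, 86 mm across, 19 mm high. Origin under its centre.
- block_long: Bystander: aluminium block 60 x 110 x 30 mm (x, y, z). Origin under its centre.
- block_short: Bystander: aluminium block 60 x 70 x 30 mm (x, y, z). Origin under its centre.
- carton: Bystander: flat white carton 70 x 110 x 28 mm (x, y, z). Origin under its centre.
- cup: Bystander: white coffee mug, radius 38 mm, 60 mm high, its ear at +y. Origin under its centre.
- brush: Bystander: hand brush 160 mm long lying along its x axis, under 35 mm high. Origin under its middle.

How it is judged:
At the end, for the whole second after the job is handed in: Middle pan in the largest, smallest in the middle: each foot under 7.5 mm above the foot around it, axes within 12 mm, all upright within 0.05 rad, at rest, not held. Handles at least about 45 degrees apart, pair by pair. Largest pan within 40 mm of its start (z of pan_middle in the frame of pan_large between 0.001 and 0.0075 m and horizontal distance between pan_middle and pan_large below 0.012 m and angle between each of pan_middle, pan_small, pan_large's own z axis and vertical below 0.05 rad and z of pan_small in the frame of pan_middle between 0.001 and 0.0075 m and horizontal distance between pan_small and pan_middle below 0.012 m and distance of pan_large from where it was at the start of the episode below 0.04 m and x of pan_middle_grip in the frame of pan_large below 0.065 m and x of pan_small_grip in the frame of pan_middle below 0.06 m and x of pan_small_grip in the frame of pan_large below 0.06 m and linear speed of each of pan_large, pan_middle, pan_small below 0.02 m/s and contact force between the fingers and pan_large below 0.1 N and contact force between the fingers and pan_middle below 0.1 N and contact force between the fingers and pan_small below 0.1 N); the robot touches nothing.
It fails at once if one of the six bystanders is shifted by more than 30 mm (distance of any of gear, block_long, block_short, carton, cup, brush from where it was at the start of the episode above 0.03 m).
It fails at once if a pan is dropped (let go and falling faster than 0.6 m/s, a fall of some 20 mm) ((contact force between the fingers and pan_large below 0.05 N and linear speed of pan_large above 0.6 m/s) or (contact force between the fingers and pan_middle below 0.05 N and linear speed of pan_middle above 0.6 m/s) or (contact force between the fingers and pan_small below 0.05 N and linear speed of pan_small above 0.6 m/s)).
It also fails if it takes over 67 s, if anything falls off the work surface, if the arm or the gripper's body presses on something with over 40 N, if the wrist force passes 120 N, or if a joint passes its speed limit or range.

## Working session

There is one attempt and no reset: what is moved stays moved. The work goes in short steps, Python scripts to look and compute and a tool call to move; the robot and the scene stay as the last step left them, time stands still between calls to the robot, and variables do not carry over. Pictures are saved under pics/ and viewed, at most 11 in all, crops included, and the job is handed in when it is done.

Besides the shell and the picture viewer there is one more tool, called after "Call:" as name(argument=value, ...) on one line, values as JSON. send_rows: Moves the arm, as the interface text tells. Its arguments: {"type":"object","properties":{"steps":{"type":"array"},"newtons":{"type":"number"}},"required":["steps"]}

```bash
mkdir -p pics; ls
python3 - <<'E'
from rig import *
import cv2,numpy as np
np.set_printoptions(precision=4,suppress=True)
s=get_state()
for k in("clock","position","ee_rot","width","contact_force"):print(k,s[k])
print(pinch_z)
for n in("scene","top"):
    d=get_image(n);np.savez(f"{n}0.npz",**d);cv2.imwrite(f"pics/{n}0.png",d["color"][:,:,::-1]);print(n,d["mtx"],d["T"])
a=cv2.imread("pics/scene0.png");b=cv2.imread("pics/top0.png")
E
```

```text
pics
clock 0.0
position [ 0.2347 -0.5243  0.2304]
ee_rot [-0.0009  0.9779  0.2088 -0.0001]
width 0.0852439430620078
contact_force [-0.1435 -0.334  -0.1724]
0.0187
scene [[454.7843   0.     255.9977]
 [  0.     454.7843 191.4235]
 [  0.       0.       1.    ]] [[-0.8171  0.3201 -0.4794  1.1557]
 [ 0.5764  0.447  -0.684   0.8414]
 [-0.0047 -0.8353 -0.5498  0.7525]
 [ 0.      0.      0.      1.    ]]
top [[372.2071   0.     261.6085]
 [  0.     372.2071 192.0517]
 [  0.       0.       1.    ]] [[-0.0389 -0.9791  0.1998  0.3564]
 [-0.9992  0.0382 -0.0073  0.0137]
 [-0.0005 -0.2    -0.9798  1.1295]
 [ 0.      0.      0.      1.    ]]
```

View pics/scene0.png

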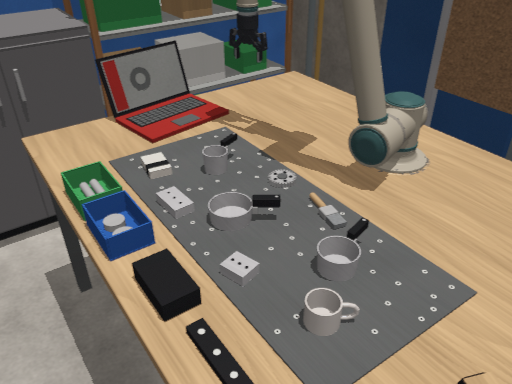

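View pics/top0.png

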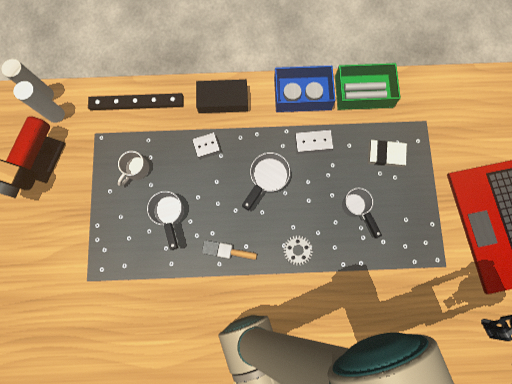

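Top view: large pan at about (270,173) with its handle towards (250,205), middle pan at (167,210) with its handle to (173,245), small pan at (358,203) with its handle to (376,235). In the scene view they are at (230,210), (338,258) and (215,160). Next come masks for the handles and pans in both views.

```bash
cat > h.py <<'E'
import numpy as np,cv2
np.set_printoptions(precision=4,suppress=True)
def ray(d,p):
    v=np.linalg.inv(d["mtx"])@[p[0],p[1],1.];v=d["T"][:3,:3]@v;return d["T"][:3,3],v/np.linalg.norm(v)
def plane(d,p,z):
    o,v=ray(d,p);return o+v*(z-o[2])/v[2]
def tri(d1,p1,d2,p2):
    o,v=ray(d1,p1);q,w=ray(d2,p2)
    t=np.linalg.lstsq(np.c_[v,-w],q-o,rcond=None)[0]
    a=o+v*t[0];b=q+w*t[1];return (a+b)/2,np.linalg.norm(a-b)
def proj(d,P):
    c=d["T"][:3,:3].T@(np.asarray(P)-d["T"][:3,3]);u=d["mtx"]@c;return u[:2]/u[2]
def blob(d,roi,dark=True,th=38):
    x0,y0,x1,y1=roi;c=d["color"][y0:y1,x0:x1].astype(int)
    m=((c.max(2)<th) if dark else (c.min(2)>th)).astype(np.uint8)
    n,l,s,ce=cv2.connectedComponentsWithStats(m)
    i=1+np.argmax(s[1:,4]);mm=(l==i).astype(np.uint8)
    ct=max(cv2.findContours(mm,0,1)[0],key=cv2.contourArea)+[x0,y0]
    return ce[i]+[x0,y0],s[i,4],ct
E
python3 - <<'E'
from h import *
S=np.load("scene0.npz");T=np.load("top0.npz")
R={"L":((225,145,300,220),(200,185,290,235)),"M":((140,185,205,255),(305,210,380,285)),"S":((335,180,395,245),(195,128,245,180))}
tiles=[]
for k,(rt,rs) in R.items():
    ps=[]
    for d,r in((T,rt),(S,rs)):
        c,a,ct=blob(d,r);b=cv2.minAreaRect(ct)
        ps.append(c);print(k,"handle",c,a,cv2.boxPoints(b).round(1).tolist())
        cc,aa,c2=blob(d,r,False,95);e=cv2.fitEllipse(c2);print("   bright",cc,aa,np.round(np.array(e[0]+e[1]+(e[2],)),1))
        im=d["color"][r[1]:r[3],r[0]:r[2],::-1].copy();f=260/max(im.shape[:2])
        im=cv2.resize(im,None,fx=f,fy=f,interpolation=cv2.INTER_NEAREST)
        pts=((ct-np.array(r[:2])+.5)*f).astype(int);cv2.drawContours(im,[pts],-1,(0,255,0),1)
        t=np.zeros((265,265,3),np.uint8);t[:im.shape[0],:im.shape[1]]=im[:260,:260];tiles.append(t)
    P,g=tri(T,ps[0],S,ps[1]);print(k,"tri",P,g)
cv2.imwrite("pics/c.png",np.vstack([np.hstack(tiles[0::2]),np.hstack(tiles[1::2])]))
E
```

```text
Traceback (most recent call last):
  File "h.py", line 17, in blob
    i=1+np.argmax(s[1:,4]);mm=(l==i).astype(np.uint8)
        ~~~~~~~~~^^^^^^^^^
ValueError: attempt to get argmax of an empty sequence
```

```bash
cat > m.py <<'E'
from h import *
S=np.load("scene0.npz");T=np.load("top0.npz")
R={"L":((225,145,300,220),(200,185,290,235)),"M":((140,185,205,255),(305,210,380,285)),"S":((335,180,395,245),(195,128,245,180))}
tiles=[]
for k,(rt,rs) in R.items():
    ps=[]
    for d,r,th in((T,rt,None),(S,rs,None)):
        g=d["color"][r[1]:r[3],r[0]:r[2]].max(2);lo,pl=np.percentile(g,[.5,50]);pl=np.median(g[g<100]);th=(lo+pl)/2
        c,a,ct=blob(d,r,True,th);b=cv2.minAreaRect(ct)
        ps.append(c);print(k,lo,pl,"handle",c,a,cv2.boxPoints(b).round(1).tolist())
        cc,aa,c2=blob(d,r,False,105);e=cv2.fitEllipse(cv2.convexHull(c2));print("   bright",cc,aa,np.round(np.array(e[0]+e[1]+(e[2],)),1))
        im=d["color"][r[1]:r[3],r[0]:r[2],::-1].copy();f=260/max(im.shape[:2])
        im=cv2.resize(im,None,fx=f,fy=f,interpolation=cv2.INTER_NEAREST)
        for q,col in((ct,(0,255,0)),(c2,(0,0,255))):
            cv2.drawContours(im,[((q-np.array(r[:2])+.5)*f).astype(int)],-1,col,1)
        t=np.zeros((265,265,3),np.uint8);t[:im.shape[0],:im.shape[1]]=im[:260,:260];tiles.append(t)
    P,g=tri(T,ps[0],S,ps[1]);print(k,"tri",P,g)
cv2.imwrite("pics/c.png",np.vstack([np.hstack(tiles[0::2]),np.hstack(tiles[1::2])]))
E
python3 m.py
```

```text
L 48.0 68.0 handle [253.6071 199.3929] 56 [[241.60000610351562, 205.60000610351562], [256.20001220703125, 184.6999969482422], [263.20001220703125, 189.60000610351562], [248.60000610351562, 210.5]]
   bright [269.8529 172.6994] 1088 [269.8 171.1  40.   40.4  91.9]
L 18.0 64.0 handle [265.6984 200.6197] 305 [[253.0, 195.0], [279.0, 195.0], [279.0, 206.0], [253.0, 206.0]]
   bright [228.2702 203.9821] 892 [231.3 203.3  28.7  48.9  88.7]
L tri [0.5544 0.0296 0.0579] 0.0010476953704663435
M 45.0 74.0 handle [173.4545 234.75  ] 44 [[169.5, 223.10000610351562], [171.60000610351562, 222.60000610351562], [178.0, 246.6999969482422], [175.89999389648438, 247.3000030517578]]
   bright [173.0054 220.8666] 3328 [173.7 220.1  77.7 127.2  87.3]
M 19.0 86.0 handle [357.2775 229.0308] 227 [[344.70001220703125, 233.5], [363.79998779296875, 216.3000030517578], [370.6000061035156, 223.89999389648438], [351.5, 241.0]]
   bright [335.7053 249.4831] 828 [339.6 250.1  31.6  46.9 106.1]
M tri [0.4562 0.2646 0.0664] 0.008271641007764
S 37.0 71.0 handle [371.1856 224.7629] 97 [[362.5, 215.3000030517578], [369.0, 211.8000030517578], [381.0, 234.3000030517578], [374.5, 237.8000030517578]]
   bright [357.1582 201.9956] 455 [359.2 202.   27.3  32.2 160.6]
S 18.0 85.0 handle [228.6435 139.7043] 115 [[218.8000030517578, 141.3000030517578], [234.6999969482422, 131.8000030517578], [238.39999389648438, 138.0], [222.5, 147.5]]
   bright [215.8015 156.056 ] 393 [215.5 158.   29.2  32.5 145.7]
S tri [ 0.4639 -0.3001  0.0786] 0.0008132139919553876
```

View pics/c.png

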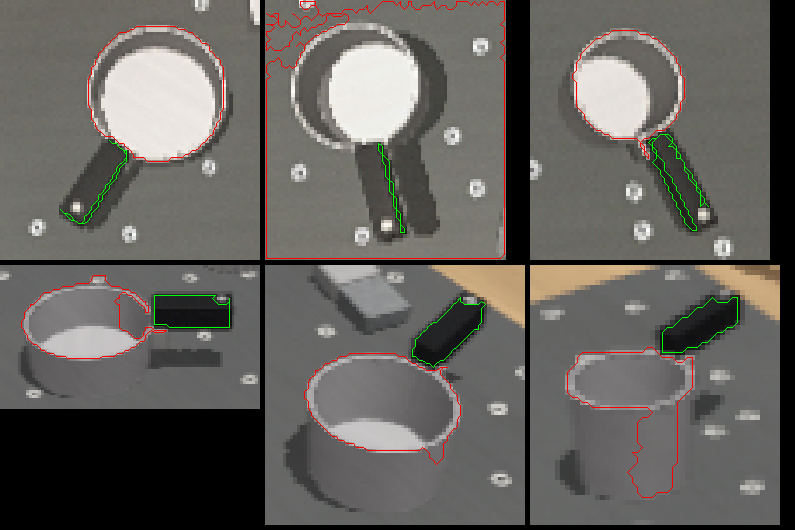

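The contours fit the large and small rims. The bolts near the handle tips show at top view pixels (247,205), (173,246) and (378,234), and the middle rim is about (165,208) with diameter 35 px. I'll fit circles to the rims and triangulate the bolts.

```bash
cat > m2.py <<'E'
from h import *
from scipy.optimize import least_squares
S=np.load("scene0.npz");T=np.load("top0.npz")
def bolt(d,p):
    x,y=np.round(p).astype(int);w=d["color"][y-3:y+4,x-3:x+4].min(2).astype(float);w=np.clip(w-np.percentile(w,70),0,None)
    yy,xx=np.mgrid[y-3:y+4,x-3:x+4];return np.array([(w*xx).sum(),(w*yy).sum()])/w.sum()
def rim(d,c,z,R):
    # outer bright rim edge along rays from the expected centre: strongest |gradient| near expected radius
    g=d["color"].min(2).astype(np.float32);P0=plane(d,c,z);pts=[]
    for a in np.linspace(0,2*np.pi,72,endpoint=False):
        rr=np.arange(R-.012,R+.012,.0005)
        uv=np.array([proj(d,P0+[r*np.cos(a),r*np.sin(a),0]) for r in rr]).astype(np.float32)
        v=cv2.remap(g,uv[:,0][None],uv[:,1][None],1)[0];v=np.convolve(v,np.ones(3)/3,'same');i=3+np.argmax(v[3:-3])
        if v[i]>110: pts.append((P0+[rr[i]*np.cos(a),rr[i]*np.sin(a),0])[:2])
    pts=np.array(pts)
    s=least_squares(lambda q:np.hypot(*(pts-q[:2]).T)-q[2],[*P0[:2],R],loss="soft_l1",f_scale=.0015).x
    return s,len(pts)
O={"L":((270.2,172),(231,202),.060,.048,(246.9,204.7),(276.8,196.4),.072),
"M":((165.3,208.2),(338,249.5),.050,.058,(172.6,245.6),(364.1,220.1),.076),
"S":((359.5,200.9),(215.3,155),.040,.068,(378.2,233.5),(234.5,132),.084)}
for k,(ct,cs,R,h,bt,bs,bh) in O.items():
    z=.006+h
    a,n=rim(T,ct,z,R-.0015);b,m=rim(S,cs,z,R-.0015)
    pa=proj(T,[*a[:2],z]);pb=proj(S,[*b[:2],z]);P,g=tri(T,pa,S,pb)
    B,gb=tri(T,bolt(T,bt),S,bolt(S,bs));
    BT=plane(T,bolt(T,bt),.006+bh)
    c=P[:2]
    print(k,"top",a,n,"scene",b,m,"tri",P,g,"exp z",z,"\n  bolt",B,gb,"exp",.006+bh,"topplane",BT,"dir deg",np.degrees(np.arctan2(*(B[:2]-c)[::-1])),np.degrees(np.arctan2(*(BT[:2]-a[:2])[::-1])),"r",np.hypot(*(B[:2]-c)))
E
python3 m2.py
```

```text
L top [ 0.6422 -0.0223  0.0548] 72 scene [ 0.6348 -0.0245  0.054 ] 68 tri [ 0.6393 -0.0208  0.0585] 0.004090186060501805 exp z 0.054 
  bolt [0.5362 0.0507 0.0806] 0.0010798673501233402 exp 0.078 topplane [0.5371 0.0505 0.078 ] dir deg 145.24389415972354 145.3156147294834 r 0.1255192236960306
M top [0.5402 0.2938 0.0461] 72 scene [0.5376 0.291  0.0468] 72 tri [0.5398 0.293  0.0665] 0.0001964513430955102 exp z 0.064 
  bolt [0.428  0.2621 0.0838] 0.002639298153736045 exp 0.082 topplane [0.429  0.2615 0.082 ] dir deg -164.50767776865132 -163.8052269295525 r 0.11600475962530908
S top [ 0.5369 -0.2762  0.0355] 72 scene [ 0.5462 -0.2456  0.0301] 33 tri [ 0.535  -0.2766  0.0585] 0.011370543412529124 exp z 0.07400000000000001 
  bolt [ 0.436  -0.3089  0.1004] 0.0045624966023679854 exp 0.09000000000000001 topplane [ 0.4386 -0.3137  0.09  ] dir deg -161.9130727352664 -159.07579895834596 r 0.10413266735701701
```

```bash
cat > go.py <<'E'
# usage: go.py X Y Z PHI_deg : remaining shift in tool axes (cm) & roll(deg)
import sys;from h import *;from rig import get_state
from scipy.spatial.transform import Rotation as Ro
s=get_state();q=s["ee_rot"];M=Ro.from_quat([q[1],q[2],q[3],q[0]]).as_matrix()
phi=np.degrees(np.arctan2(M[1,0],M[0,0]));t=np.array(sys.argv[1:4],float)
r=-(float(sys.argv[4])-phi);r=(r+180)%360-180
p=np.array(s["position"]);d=M.T@(t-p)*100
a=np.radians(float(sys.argv[4]));F=np.array([[np.cos(a),np.sin(a),0],[np.sin(a),-np.cos(a),0],[0,0,-1]])
print("t",s["clock"],"pos",p,"phi",phi,"tilt",np.degrees(np.arccos(-M[2,2])),"shift(now)",d,"roll",r,"shift(after roll)",F.T@(t-p)*100,"f",s["contact_force"],s["width"],s["gripper_force"],"q6",s["qpos"][5])
E
python3 go.py .4516 .2684 .15 16
```

```text
t 0.1 pos [ 0.2347 -0.5244  0.2305] phi 24.109287412704525 tilt 0.0949324883586814 shift(now) [ 52.1781 -63.4907   8.1657] roll 8.109287412704532 shift(after roll) [ 42.6999 -70.2296   8.0513] f [-0.1095 -0.1678 -0.9493] 0.08562129786553252 0.0 q6 -0.12100335810609476
```

Call:
send_rows(steps=[1,2.6,-3.2,0,0,1,2.6,-3.2,0,0,1,2.6,-3.2,0,0,1,2.6,-3.2,0,0,1,2.6,-3.2,0,0,1,2.6,-3.2,0,0,1,2.6,-3.2,0,0,1,2.6,-3.2,0,0,1,2.6,-3.2,0,0,1,2.6,-3.2,0,0], newtons=100)

```text
clock: 1.1
position: [0.3413, -0.1249, 0.2312]
ee_rot: [-0.0, 0.978, 0.209, 0.0]
contact_force: [0.9, 0.1, -0.8]
width: 0.0856
gripper_force: 0.0
```

Call:
send_rows(steps=[1,2.6,-3.2,0,0,1,2.6,-3.2,0,0,1,2.6,-3.2,0,0,1,2.6,-3.2,0,0,1,2.6,-3.2,0,0,1,2.6,-3.2,0,0,1,2.6,-3.2,0,0,1,2.6,-3.2,0,0,1,2.6,-3.2,0,0,1,2.6,-3.2,0,0,1,0,0,0,8.1,1,0,0,0,0])

```text
clock: 2.3
position: [0.4477, 0.2726, 0.2304]
ee_rot: [0.0, 0.99, 0.14, -0.001]
contact_force: [0.8, 0.1, -0.4]
width: 0.0855
gripper_force: 0.0
```

```bash
python3 go.py .4516 .2684 .130 16
```

```text
t 2.3 pos [0.4477 0.2726 0.2304] phi 16.137942353087276 tilt 0.10817191921491892 shift(now) [ 0.2719  0.506  10.041 ] roll 0.13794235308728275 shift(after roll) [ 0.255   0.5108 10.0412] f [ 0.8385  0.0672 -0.3933] 0.08549653780301622 0.0 q6 1.703538872153616
```

Call:
send_rows(steps=[1,0.15,0.25,4,0,1,0.1,0.25,4,0,1,0,0,4,0,1,0,0,3,0,1,0,0,2,0,1,0,0,1,0,1,0,0,0,0])

```text
clock: 3.0
position: [0.4509, 0.2665, 0.0502]
ee_rot: [0.0, 0.99, 0.14, -0.001]
contact_force: [0.4, 0.2, -1.0]
width: 0.0856
gripper_force: 0.0
```

```bash
python3 go.py .4516 .2684 .05 16
python3 - <<'E'
from rig import *;from h import *
a=get_image("top");b=get_image("scene")
A=cv2.resize(a["color"][180:280,120:220],None,fx=4,fy=4);B=cv2.resize(b["color"][185:285,290:390],None,fx=4,fy=4)
cv2.imwrite("pics/g1.png",np.hstack([A,B])[:,:,::-1])
E
```

```text
t 3.0 pos [0.4509 0.2665 0.0502] phi 16.048224973215177 tilt 0.17700540005927404 shift(now) [ 0.1184 -0.1596  0.0219] roll 0.048224973215184264 shift(after roll) [ 0.1182 -0.1597  0.0223] f [ 0.4347  0.196  -1.0191] 0.08562197261112232 0.0 q6 1.69199129256897
```

View pics/g1.png

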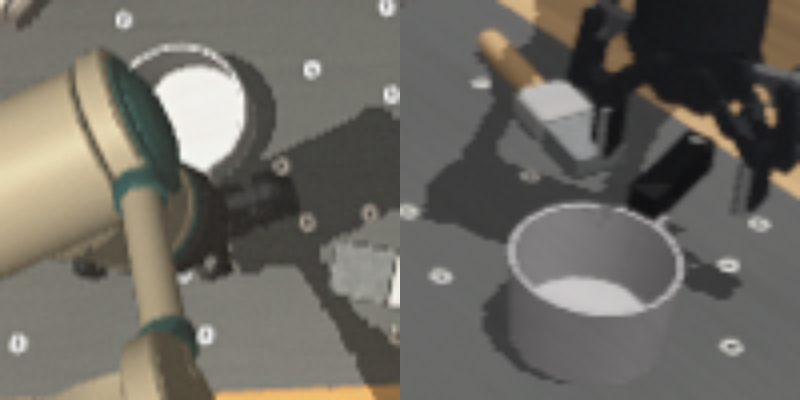

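The crop shows the handle between the open fingers, with fingertips either side at about (610,130) and (745,200) in the right-hand crop. Close and lift a little.

Call:
send_rows(steps=[0.0,0.1,-0.1,0,0,-0.5,0,0,0,0,-1,0,0,0,0,-1,0,0,0,0,-1,0,0,0,0,-1,0,0,0,0,-1,0,0,0,0,-1,0,0,0,0,-1,0,0,0,0,-1,0,0,0,0], newtons=110)

```text
clock: 4.1
position: [0.4528, 0.2689, 0.0518]
ee_rot: [0.0, 0.99, 0.139, 0.0]
contact_force: [-1.0, -0.6, 6.1]
width: 0.0185
gripper_force: 106.8
```

Call:
send_rows(steps=[-1,0,0,-0.5,0,-1,0,0,-1,0,-1,0,0,-2,0,-1,0,0,-2,0,-1,0,0,-2,0,-1,0,0,-1.5,0,-1,0,0,-1,0,-1,0,0,0,0,-1,0,0,0,0])

```text
clock: 5.0
position: [0.4521, 0.2686, 0.1508]
ee_rot: [0.0, 0.99, 0.139, -0.001]
contact_force: [0.8, 1.1, -3.1]
width: 0.0187
gripper_force: 106.8
```

```bash
python3 go.py .5656 -.0748 .15 35
python3 - <<'E'
from rig import *;from h import *
a=get_image("top");b=get_image("scene");np.savez("top1.npz",**a);np.savez("scene1.npz",**b)
A=cv2.resize(a["color"][150:250,120:220],None,fx=4,fy=4);B=cv2.resize(b["color"][135:235,290:390],None,fx=4,fy=4)
cv2.imwrite("pics/g2.png",np.hstack([A,B])[:,:,::-1])
E
```

```text
t 5.0 pos [0.4521 0.2686 0.1508] phi 16.007312111072668 tilt 0.06434732267048791 shift(now) [ 1.4442 36.1417  0.0872] roll -18.99268788892732 shift(after roll) [-10.3967  34.6441   0.0829] f [ 0.7591  1.0527 -3.0822] 0.018710691210374292 106.79429769515991 q6 1.6952403505408535
```

View pics/g2.png

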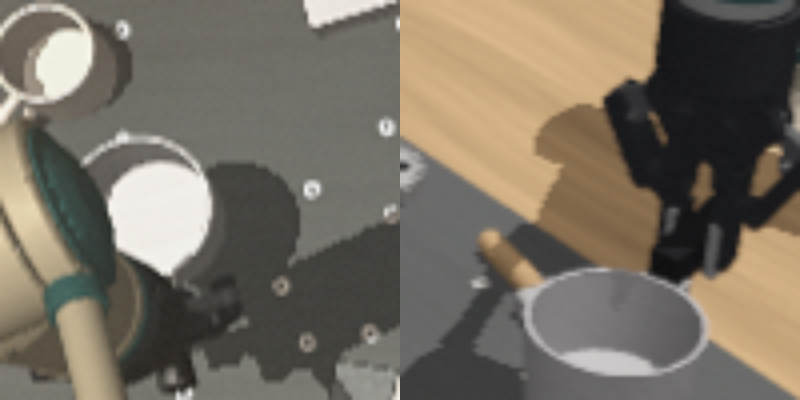

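The middle pan is lifted, held about level at right crop (615,320). I'll measure its axis relative to the TCP.

Run:
```python
src=open("m2.py").read().split("O={")[0];exec(src)
S1=np.load("scene1.npz");T1=np.load("top1.npz")
# large pan again in both views, varying assumed z to see radius
for nm,d,c,z,R in(("M scene",S1,(343,218),.163,.0485),("M top",T1,(156,202),.163,.0485),("L scene",S1,(231,202),.054,.0585),("L top",T1,(270.2,172),.054,.0585)):
    s,n=rim(d,c,z,R)
    for _ in range(2): s,n=rim(d,proj(d,[*s[:2],z]),z,R)
    print(nm,s,n)
```

```text
M scene [0.5383 0.2938 0.0476] 71
M top [0.5368 0.3017 0.0499] 53
L scene [ 0.6359 -0.0244  0.0544] 68
L top [ 0.6426 -0.0218  0.0545] 72
```

Call:
send_rows(steps=[-1,0.1,2,0,0,-1,0.1,3.5,-0.5,0,-1,0.15,4,0,0,-1,0.15,4,0,0,-1,0.15,4,0,0,-1,0.15,4,0,0,-1,0.15,4,0,0,-1,0.15,4,0,0,-1,0.15,3.5,0,0,-1,0.1,2,0,0,-1,0.1,1.1,0,0,-1,0,0,0,0])

```text
clock: 6.3
position: [0.5661, -0.0752, 0.1554]
ee_rot: [-0.0, 0.99, 0.138, -0.001]
contact_force: [-0.7, 1.3, -3.2]
width: 0.0183
gripper_force: 107.7
```

Call:
send_rows(steps=[-1,0,0,0,-2.5,-1,0,0,0,-4,-1,0,0,0,-4,-1,0,0,0,-4,-1,0,0,0,-3,-1,0,0,0,-1.5,-1,0,0,0,0,-1,0,0,0,0,-1,0,0,0,0])

```text
clock: 7.2
position: [0.566, -0.0738, 0.1563]
ee_rot: [-0.0, 0.954, 0.301, -0.0]
contact_force: [-0.3, 0.3, -2.0]
width: 0.0184
gripper_force: 107.7
```

```bash
python3 go.py .5655 -.0742 .055 35
python3 - <<'E'
from rig import *
src=open("m2.py").read().split("O={")[0];exec(src)
a=get_image("top");b=get_image("scene");np.savez("top2.npz",**a);np.savez("scene2.npz",**b)
z=get_state()["position"][2]+.0122
for nm,d in(("top",a),("scene",b)):
    c=proj(d,[.640,-.022,z])
    for _ in range(3): s,n=rim(d,c,z,.0485);c=proj(d,[*s[:2],z])
    print(nm,s,n)
A=cv2.resize(a["color"][130:230,210:310],None,fx=4,fy=4);B=cv2.resize(b["color"][130:230,190:290],None,fx=4,fy=4)
cv2.imwrite("pics/g3.png",np.hstack([A,B])[:,:,::-1])
E
```

```text
t 7.2 pos [ 0.566  -0.0738  0.1563] phi 35.00401643610751 tilt 0.006471107502410937 shift(now) [-0.058   0.0058 10.1282] roll 0.004016436107519894 shift(after roll) [-0.0586  0.0049 10.1282] f [-0.3002  0.2521 -2.0443] 0.018427539320408644 107.6601505279541 q6 0.7082347695249218
top [ 0.6524 -0.0408  0.0502] 56
scene [ 0.6403 -0.0208  0.048 ] 72
```

View pics/g3.png

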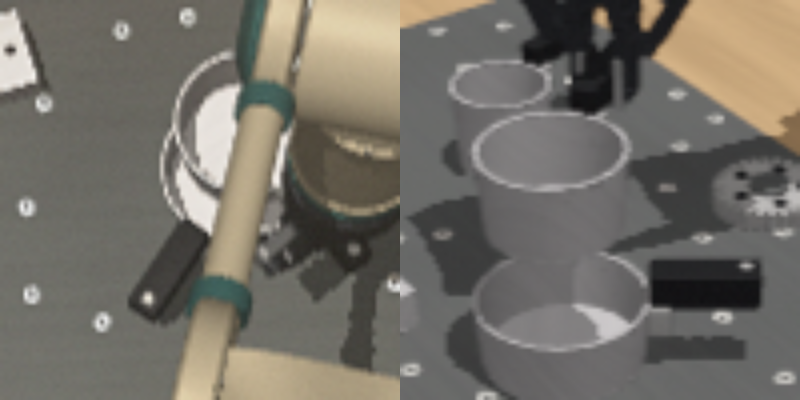

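Middle pan hangs above the large one; scene crop rim centres are M (551,150) and L (560,300). Check against predicted projections.

Run:
```python
from h import *
d=np.load("scene2.npz")
print(proj(d,[.640,-.022,.054]),proj(d,[.6403,-.0208,.1685]),plane(d,(230.1,205),.054),plane(d,(227.9,167.5),.1685))
t=np.load("top0.npz");print(proj(t,[.640,-.022,.054]),plane(t,(270.2,172),.054))
```

```text
[228.8097 203.517 ] [227.2742 166.8683] [ 0.6409 -0.0141  0.054 ] [ 0.6407 -0.0172  0.1685]
[270.0408 170.6278] [ 0.6358 -0.0223  0.054 ]
```

Call:
send_rows(steps=[-1,0,0,1,0,-1,0,0,2,0,-1,0,0,2,0,-1,0,0,1.5,0,-1,0,0,1,0,-1,0,0,0.7,0,-1,0,0,0.5,0,-1,0,0,0.3,0,-1,0,0,0,0,-1,0,0,0,0])

```text
clock: 8.3
position: [0.5665, -0.0743, 0.0668]
ee_rot: [0.0, 0.954, 0.301, 0.0]
contact_force: [-0.1, 0.3, -2.0]
width: 0.0187
gripper_force: 107.6
```

Call:
send_rows(steps=[-1,0,0,0.2,0,-1,0,0,0.2,0,-1,0,0,0.2,0,-1,0,0,0.2,0,-1,0,0,0,0,-1,0,0,0,0])

```text
clock: 8.9
position: [0.566, -0.0742, 0.0582]
ee_rot: [-0.0, 0.954, 0.301, -0.0]
contact_force: [0.4, -0.7, -2.3]
width: 0.0183
gripper_force: 107.6
```

Inside with no wall contact. Lower in 1 mm steps to seating.

Call:
send_rows(steps=[-1,0,0,0.1,0,-1,0,0,0,0,-1,0,0,0.1,0,-1,0,0,0,0,-1,0,0,0,0])

```text
clock: 9.4
position: [0.5662, -0.0742, 0.0564]
ee_rot: [0.0, 0.954, 0.301, 0.0]
contact_force: [0.2, 0.2, -2.4]
width: 0.0184
gripper_force: 107.6
```

```bash
python3 go.py .5655 -.0742 .055 35
python3 - <<'E'
from rig import *;from h import *
b=get_image("scene")
cv2.imwrite("pics/g4.png",cv2.resize(b["color"][150:250,180:300],None,fx=5,fy=5)[:,:,::-1])
E
```

```text
t 9.4 pos [ 0.5662 -0.0742  0.0564] phi 35.00896883214677 tilt 0.020583566231530678 shift(now) [-0.0588 -0.0392  0.1386] roll 0.008968832146763361 shift(after roll) [-0.0588 -0.0392  0.1386] f [ 0.1906  0.1759 -2.4199] 0.018440678856905385 107.64275550842285 q6 0.7076858898944988
```

View pics/g4.png

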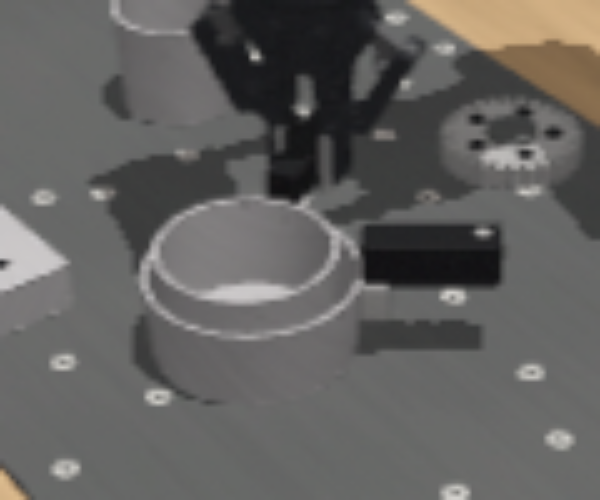

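The middle pan is in the large one: its rim centre is about (248,248) and the large rim about (252,278). No contact yet, so continue down.

Call:
send_rows(steps=[-1,0,0,0.1,0,-1,0,0,0,0,-1,0,0,0,0])

```text
clock: 9.75
position: [0.5662, -0.0743, 0.0559]
ee_rot: [0.0, 0.954, 0.301, 0.0]
contact_force: [-2.4, -0.7, 4.4]
width: 0.018
gripper_force: 108.5
```

Call:
send_rows(steps=[-1,0,0,0.1,0,-1,0,0,0,0,-1,0,0,0,0])

```text
clock: 10.05
position: [0.5661, -0.0744, 0.0558]
ee_rot: [0.0, 0.954, 0.301, 0.0]
contact_force: [-3.7, -0.6, 9.6]
width: 0.0182
gripper_force: 109.6
```

Seated at the predicted height. Release and rise.

Call:
send_rows(steps=[-0.4,0,0,0,0,-0.2,0,0,0,0,0,0,0,0,0,0.1,0,0,0,0,0.1,0,0,0,0,0.1,0,0,-0.5,0,0.1,0,0,-1.5,0,0.1,0,0,-3,0,0.1,0,0,-4,0,0.1,0,0,-3,0,0.5,0,0,0,0])

```text
clock: 11.15
position: [0.5692, -0.0749, 0.1796]
ee_rot: [0.003, 0.954, 0.301, 0.004]
contact_force: [0.9, 0.1, 0.2]
width: 0.0602
gripper_force: 0.0
```

```bash
python3 go.py .456 -.306 .061 21
```

```text
t 11.15 pos [ 0.5692 -0.0749  0.1796] phi 35.0174102027301 tilt 0.6051992560002046 shift(now) [-22.6164  12.3352  11.8033] roll 14.017410202730105 shift(after roll) [-18.8539  17.5179  11.8587] f [0.8621 0.1049 0.1678] 0.06015584525244627 0.0 q6 0.7076788495297517
```

Call:
send_rows(steps=[1,0,0,0,7,1,0,0,0,7,1,-1.9,1.8,0,0,1,-3,2.8,0,0,1,-3,2.8,0,0,1,-3,2.8,0,0,1,-3,2.8,0,0,1,-3,2.8,0,0,1,-1.9,1.7,0,0,1,0,0,0,0,1,0,0,0,0])

```text
clock: 12.25
position: [0.4528, -0.3048, 0.1737]
ee_rot: [-0.001, 0.983, 0.182, -0.0]
contact_force: [0.4, -0.3, 0.7]
width: 0.0856
gripper_force: 0.0
```

```bash
python3 go.py .456 -.306 .061 21
python3 - <<'E'
from rig import *
src=open("m2.py").read().split("O={")[0];exec(src)
a=get_image("top");b=get_image("scene");np.savez("top3.npz",**a);np.savez("scene3.npz",**b)
for nm,P,z,R in(("M",[.640,-.022],.068,.0485),("L",[.640,-.022],.054,.0585),("S",[.5365,-.275],.074,.0385)):
  for n2,d in(("top",a),("scene",b)):
    c=proj(d,[*P,z])
    for _ in range(3): s,n=rim(d,c,z,R);c=proj(d,[*s[:2],z])
    print(nm,n2,s,n)
A=cv2.resize(a["color"][130:230,230:390],None,fx=4,fy=4)[:, :400]
A=cv2.resize(a["color"][140:240,230:330],None,fx=4,fy=4);B=cv2.resize(b["color"][110:210,190:290],None,fx=4,fy=4)
cv2.imwrite("pics/g5.png",np.hstack([A,B])[:,:,::-1])
E
```

```text
t 12.25 pos [ 0.4528 -0.3048  0.1737] phi 20.91695217402901 tilt 0.08877622905817664 shift(now) [ 0.2504  0.2455 11.2706] roll -0.08304782597099347 shift(after roll) [ 0.2497  0.2284 11.271 ] f [ 0.3758 -0.3371  0.7458] 0.08557177258379527 0.0 q6 0.48514683838150136
M top [ 0.6456 -0.0241  0.0455] 72
M scene [ 0.6397 -0.0222  0.0477] 72
L top [ 0.6383 -0.025   0.0544] 68
L scene [ 0.6361 -0.023   0.0609] 68
S top [ 0.5369 -0.2757  0.0357] 72
S scene [ 0.5347 -0.27    0.0374] 72
```

View pics/g5.png

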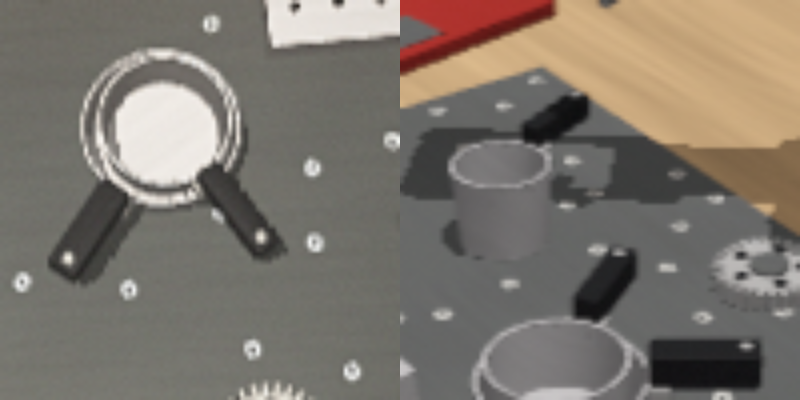

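The middle pan is nested and concentric, handles about 70° apart: large tip at (68,262), middle tip at (262,238) in the left crop. The small handle's direction needs a recheck before the grasp.

Run:
```python
from h import *
T=np.load("top0.npz");S=np.load("scene3.npz");T0=T;S0=np.load("scene0.npz")
c=np.array([.536,-.2745])
g=T["color"][225:242,370:388].min(2);print(g)
for p in((378.2,233.5),(378.7,233.0)):
    B=plane(T,p,.09);print(B,np.degrees(np.arctan2(*(B[:2]-c)[::-1])),np.hypot(*(B[:2]-c)))
print(tri(T,(378.2,233.5),S,(234.5,134.2)))
```

```text
[[ 31  57  56  56  49  48  51  82 101  99 100  97 100  99  99  99  99  99]
 [ 31  47  58  58  49  50  47  55 101 105  99  98 100 100  99 100  98 100]
 [ 30  35  57  56  54  52  45  38  85  99  99  96  97  98  98  99  98  99]
 [ 35  33  43  56  56  52  49  43  50  99  99 101 100 100  99 100  98 100]
 [ 39  33  34  52  59  55  50  46  41  85  99 100  99 101 101 100 100  98]
 [ 56  34  31  45  58  55  53  49  45  52  98 101  95  99  99  98  99  97]
 [ 63  39  32  37  56  56  51  40  59  36  85  98 100  98  99  98  97  96]
 [ 62  53  35  28  46  58  51 144 156  95  55  97  99 100  97  99 100  98]
 [ 67  62  41  30  34  52  53 205 213 151  53  85 101 102 101 100  97 100]
 [ 84  64  56  34  32  40  53 163 179 135  56  51 100 100  99 100  97  99]
 [102  63  64  38  29  36  49  72  98  51  38  50  98 101  98 101  98  98]
 [101  83  63  54  30  32  40  52  43  50  71  80  98 100 102  97  99  99]
 [ 98  98  81  83  53  27  37  51  73  82 101 103 100  96 100  97 101  96]
 [ 98 100  99  99  84  72  71  80  96 100 100  94  92  95  97  93  96  99]
 [ 95  98  97  98  98 102  99  98  99  96  96  92 135 139 115  97  98  98]
 [100  99 100  98  99 100  99  98  98  96  97 160 219 193 208 109  98  96]
 [ 99 102 101 100 100 100  99 101  99  97  92 218 219 152 249 138  97  99]]
[ 0.438  -0.3141  0.09  ] -157.9937348489659 0.10572686608071759
[ 0.4393 -0.3157  0.09  ] -156.94627290027915 0.10508401574249865
(array([ 0.4358, -0.3131,  0.086 ]), np.float64(0.006532283509594582))
```

Handle heading is about −158° (φ=22), grip at about (0.458,−0.306). Descend and grip.

Call:
send_rows(steps=[1,0.2,0.1,2,-1,1,0.2,0.1,3.5,0,1,0,0,3,0,1,0,0,1.7,0,1,0,0,0.8,0,1,0,0,0.2,0,1,0,0,0,0])

```text
clock: 13.05
position: [0.4585, -0.3051, 0.0628]
ee_rot: [0.0, 0.982, 0.191, 0.0]
contact_force: [0.3, -0.9, -0.4]
width: 0.0855
gripper_force: 0.0
```

```bash
python3 go.py .4577 -.306 .061 22
```

```text
t 13.05 pos [ 0.4585 -0.3051  0.0628] phi 22.063601226050032 tilt 0.057339046474137005 shift(now) [-0.1041  0.051   0.1812] roll 0.06360122605002516 shift(after roll) [-0.1039  0.0513  0.1812] f [ 0.2575 -0.902  -0.4243] 0.08552599234556882 0.0 q6 0.4720502251658392
```

Call:
send_rows(steps=[0.0,-0.1,0.05,0.1,0,-0.5,0,0,0,0,-1,0,0,0,0,-1,0,0,0,0,-1,0,0,0,0,-1,0,0,0,0,-1,0,0,0,0,-1,0,0,0,0,-1,0,0,0,0,-1,0,0,0,0])

```text
clock: 14.05
position: [0.457, -0.3062, 0.0617]
ee_rot: [0.0, 0.982, 0.191, 0.0]
contact_force: [-2.1, 1.2, 4.5]
width: 0.0164
gripper_force: 107.3
```

Call:
send_rows(steps=[-1,0,0,-0.5,0,-1,0,0,-1,0,-1,0,0,-2,0,-1,0,0,-3,0,-1,0,0,-3,0,-1,0,0,-1.5,0,-1,0,0,-1,0,-1,0,0,0,0,-1,0,0,0,0])

```text
clock: 14.95
position: [0.4565, -0.3058, 0.1806]
ee_rot: [-0.0, 0.982, 0.191, -0.0]
contact_force: [-0.5, -0.3, -2.5]
width: 0.0161
gripper_force: 107.5
```

```bash
python3 go.py .663 -.105 .17 105
python3 - <<'E'
from rig import *
src=open("m2.py").read().split("O={")[0];exec(src)
s=get_state();p=s["position"];a=get_image("top");b=get_image("scene")
z=p[2]+.0127
for n2,d in(("top",a),("scene",b)):
    c=proj(d,[p[0]+.0797,p[1]+.0322,z])
    for _ in range(3): q,n=rim(d,c,z,.0385);c=proj(d,[*q[:2],z])
    print(n2,q,n,"rel",q[:2]-p[:2],np.hypot(*(q[:2]-p[:2])),np.degrees(np.arctan2(*(q[:2]-p[:2])[::-1])))
B=cv2.resize(b["color"][70:220,170:320],None,fx=4,fy=4)
cv2.imwrite("pics/g6.png",B[:,:,::-1])
E
```

```text
t 14.95 pos [ 0.4565 -0.3058  0.1806] phi 22.011530714641722 tilt 0.07722814226003911 shift(now) [ 26.67   -10.879    1.0531] roll -82.98846928535828 shift(after roll) [14.0542 25.1416  1.0619] f [-0.503  -0.3115 -2.467 ] 0.01611665995144189 107.49956846237183 q6 0.4699529247864177
top [ 0.536  -0.2754  0.0361] 71 rel [0.0795 0.0305] 0.0851117053232915 20.978449298437617
scene [ 0.5361 -0.2663  0.0373] 72 rel [0.0795 0.0395] 0.08880029911629173 26.41937793754646
```

View pics/g6.png

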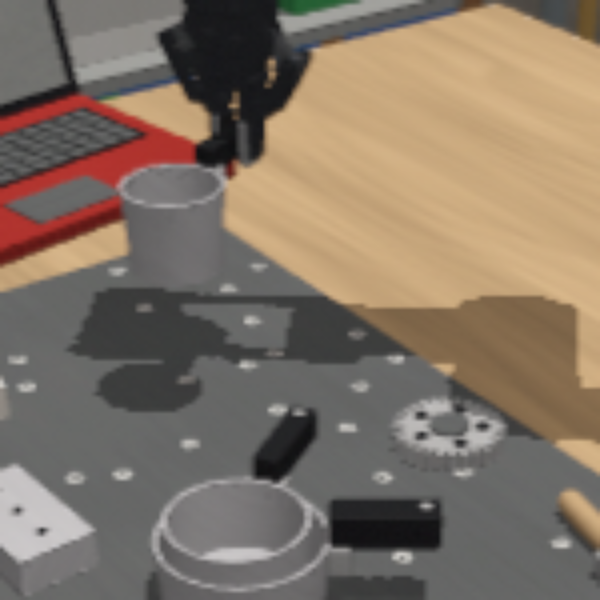

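The small pan is held level. Carry it over, then turn it.

Call:
send_rows(steps=[-1,1.7,-0.7,0,0,-1,3,-1.2,0,0,-1,3.2,-1.3,0,0,-1,3.2,-1.3,0,0,-1,3.2,-1.3,0,0,-1,3.2,-1.3,0,0,-1,3.2,-1.3,0,0,-1,3,-1.2,0,0,-1,1.9,-0.8,0,0,-1,1.1,-0.5,0,0,-1,0,0,0,0])

```text
clock: 16.15
position: [0.664, -0.1042, 0.1804]
ee_rot: [-0.0, 0.981, 0.192, -0.001]
contact_force: [-0.5, -0.2, -1.7]
width: 0.0164
gripper_force: 107.4
```

Call:
send_rows(steps=[-1,0,0,0,-3,-1,0,0,0,-6,-1,0,0,0,-8,-1,0,0,0,-8,-1,0,0,0,-8,-1,0,0,0,-8,-1,0,0,0,-8,-1,0,0,0,-8,-1,0,0,0,-8,-1,0,0,0,-8,-1,0,0,0,-6,-1,0,0,0,-3])

```text
clock: 17.35
position: [0.6624, -0.1069, 0.1814]
ee_rot: [0.0, 0.615, 0.788, -0.001]
contact_force: [-0.6, -0.1, -2.2]
width: 0.0161
gripper_force: 107.3
```

Call:
send_rows(steps=[-1,0,0,0,-1,-1,0,0,0,0,-1,0,0,0,0,-1,0,0,0,0])

```text
clock: 17.75
position: [0.6635, -0.1054, 0.1813]
ee_rot: [0.0, 0.609, 0.793, -0.0]
contact_force: [0.1, -0.1, -2.6]
width: 0.0166
gripper_force: 107.3
```

```bash
python3 go.py .6628 -.105 .07 105
python3 - <<'E'
from rig import *
src=open("m2.py").read().split("O={")[0];exec(src)
s=get_state();p=s["position"];a=get_image("top");b=get_image("scene")
for nm,z,R,r in(("S",p[2]+.0127,.0385,1),("M",.068,.0485,0)):
  for n2,d in(("top",a),("scene",b)):
    c=proj(d,[.6405,-.022,z])
    for _ in range(3): q,n=rim(d,c,z,R);c=proj(d,[*q[:2],z])
    print(nm,n2,q,n)
A=cv2.resize(a["color"][130:230,220:320],None,fx=4,fy=4);B=cv2.resize(b["color"][130:230,190:290],None,fx=4,fy=4)
cv2.imwrite("pics/g7.png",np.hstack([A,B])[:,:,::-1])
E
```

```text
t 17.75 pos [ 0.6635 -0.1054  0.1813] phi 104.96475764843004 tilt 0.014655068423433079 shift(now) [ 0.0555 -0.0593 11.1345] roll -0.03524235156996269 shift(after roll) [ 0.053  -0.0605 11.1345] f [ 0.1313 -0.1213 -2.6493] 0.016631833676007263 107.32667326927185 q6 -0.5219343739362124
S top [ 0.6421 -0.0157  0.0319] 68
S scene [ 0.6404 -0.0198  0.0382] 72
M top [ 0.6426 -0.0441  0.0463] 68
M scene [ 0.6404 -0.0221  0.0483] 66
```

View pics/g7.png

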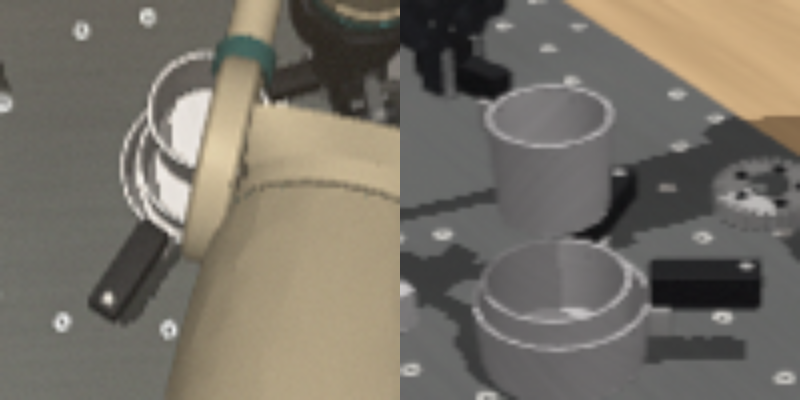

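Scene view: small rim axis (0.640,−0.020) over middle (0.640,−0.022), about 2 mm off. Correct by 1 mm and lower.

Call:
send_rows(steps=[-1,-0.1,0,1,0,-1,0,0,2,0,-1,0,0,2,0,-1,0,0,2,0,-1,0,0,1.2,0,-1,0,0,0.8,0,-1,0,0,0.5,0,-1,0,0,0.3,0,-1,0,0,0,0,-1,0,0,0,0])

```text
clock: 18.85
position: [0.6645, -0.1061, 0.084]
ee_rot: [0.001, 0.609, 0.793, 0.0]
contact_force: [-0.1, 0.2, -1.8]
width: 0.0164
gripper_force: 107.4
```

Call:
send_rows(steps=[-1,0,0,0.2,0,-1,0,0,0.2,0,-1,0,0,0.2,0,-1,0,0,0.2,0,-1,0,0,0.1,0,-1,0,0,0,0,-1,0,0,0,0])

```text
clock: 19.55
position: [0.664, -0.106, 0.0743]
ee_rot: [-0.0, 0.609, 0.793, -0.0]
contact_force: [-0.6, -0.7, -1.7]
width: 0.0161
gripper_force: 107.4
```

Call:
send_rows(steps=[-1,0,0,0.1,0,-1,0,0,0,0,-1,0,0,0.1,0,-1,0,0,0,0,-1,0,0,0,0])

```text
clock: 20.05
position: [0.664, -0.106, 0.0723]
ee_rot: [0.0, 0.609, 0.793, -0.0]
contact_force: [0.3, 0.4, -2.4]
width: 0.0164
gripper_force: 107.4
```

Call:
send_rows(steps=[-1,0,0,0.1,0,-1,0,0,0,0,-1,0,0,0.1,0,-1,0,0,0,0,-1,0,0,0,0])

```text
clock: 20.55
position: [0.664, -0.106, 0.0703]
ee_rot: [0.0, 0.609, 0.793, 0.0]
contact_force: [-1.0, 0.2, -2.4]
width: 0.0163
gripper_force: 107.4
```

Call:
send_rows(steps=[-1,0,0,0.1,0,-1,0,0,0,0,-1,0,0,0,0])

```text
clock: 20.85
position: [0.6641, -0.1062, 0.0699]
ee_rot: [0.0, 0.609, 0.793, 0.0]
contact_force: [-0.7, -0.6, 1.9]
width: 0.0161
gripper_force: 108.2
```

Contact at the predicted height (0.0697). Push a bit more, release, rise and move clear.

Call:
send_rows(steps=[-1,0,0,0.1,0,-1,0,0,0,0,-0.5,0,0,0,0,-0.2,0,0,0,0,0,0,0,0,0,0.1,0,0,0,0,0.1,0,0,0,0,0.1,0,0,-0.5,0,0.1,0,0,-1.5,0,0.1,0,0,-3,0,0.1,0,0,-4,0,0.1,0,0,-4,0])

```text
clock: 22.05
position: [0.6637, -0.1059, 0.1996]
ee_rot: [-0.0, 0.609, 0.793, -0.0]
contact_force: [0.7, -0.7, 0.1]
width: 0.0468
gripper_force: 0.0
```

Call:
send_rows(steps=[0.1,-2,0,-2,0,0.1,-4,0,0,0,0.1,-4,0,0,0,0.1,-4,0,0,0,0.1,-4,0,0,0,0.1,-4,0,0,0,0.1,-2,0,0,0,0.1,0,0,0,0,0.1,0,0,0,0])

```text
clock: 22.95
position: [0.7259, -0.3376, 0.218]
ee_rot: [-0.001, 0.609, 0.793, 0.0]
contact_force: [-0.6, 0.6, 0.3]
width: 0.0467
gripper_force: 0.0
```

```bash
python3 go.py .66 -.1 .07 105
python3 - <<'E'
from rig import *;from h import *
a=get_image("top");b=get_image("scene")
A=cv2.resize(a["color"][130:230,220:320],None,fx=4,fy=4);B=cv2.resize(b["color"][150:250,190:290],None,fx=4,fy=4)
cv2.imwrite("pics/g8.png",np.hstack([A,B])[:,:,::-1])
E
```

```text
t 22.95 pos [ 0.7259 -0.3376  0.218 ] phi 104.97745319182849 tilt 0.08126445647911011 shift(now) [24.6321 -0.2193 14.8312] roll -0.02254680817151211 shift(after roll) [24.6528 -0.2136 14.7968] f [-0.6165  0.5722  0.3315] 0.04669338717310223 0.0 q6 -0.7838773248240406
```

View pics/g8.png

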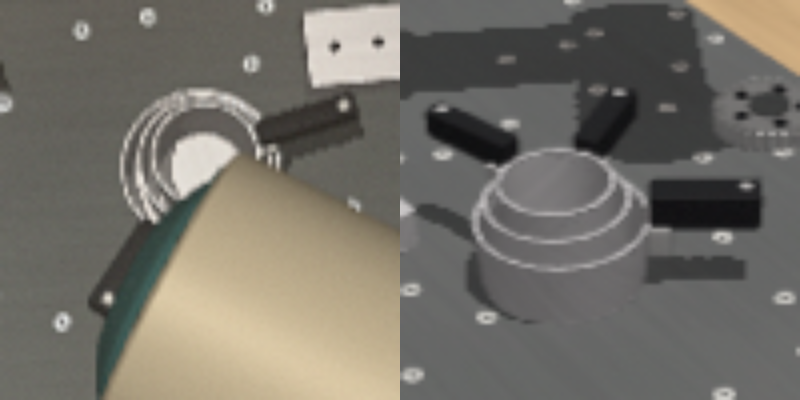

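All three pans are nested concentric and level, rim centres near (557,180), (558,195) and (560,218) in the right crop. The handles are fanned out and the gripper is clear.

```bash
python3 -c "from rig import *;print(sign_off())"
```

```text
the job is handed in; nothing more can be done
None
```

The three pans are nested, the middle in the largest and the smallest in the middle, down and level with handles about 70° apart and the gripper clear, and the job is handed in; the hand-in returned no verdict.

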